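# Set the pressing block in the inlaid lid

### The arm

A 6-joint arm with a two-finger parallel gripper is mounted at the origin on the work surface. World frame = base frame: x ahead of the robot, y to its left, z up, the work surface at z = 0. Lengths are in mm, angles in rad, forces in N, time in s.
With the tool pointing down it reaches from about 350 to 975 mm from the base axis. Payload 7.1 kg.
Tool frame: the origin (TCP) lies between the finger pads; the fingertips stand 8 mm ahead of it and the grasp point (between the pads) lies 11 mm behind it; x points along the fingers, y is the direction in which the jaws open and shut, and the axes are right-handed (so a half turn about x gives the same grasp; the last joint's range is limited). The gripper opens to 88 mm and grips with 3 to 60 N. Pads are 20 mm wide; open, the fingers measure 115 mm over their backs; the gripper's body (75 mm by 178 mm) begins 61 mm behind the grasp point.
Start: joints at [-1.337, 0.423, 1.63, -0, 1.089, -0.019], TCP at [156.341, -605.113, 230.675] pointing down, gripper open.
Joint ranges: [-3, 3], [-0.9, 2.11], [0.09, 2.58], [-1.31, 4.45], [0.11, 2.69], [-2.54, 2.54]. Speed limits (rad/s): [2.39, 2.39, 3.01, 3.14, 3.14, 3.14].

### API

Orientations are given as a rotation vector (axis times angle).
In Python, from workcell import ctrl gives the robot as it stands.
- The arm moves only by the tool apply_moves, never from a script. Its argument "increments" is a list of rows, each an object with "gripper": the opening in per cent of the stroke, from 0 (shut) to 100 (fully open); "delta_pos": the shift along the tool's x, y, z in cm, a list of three; "dr": the turn, a rotation vector about the tool's x, y, z in rad, a list of three. In form: [{"gripper": gripper, "delta_pos": [dx, dy, dz], "dr": [ax, ay, az]}, ...]. A call has exactly 5 rows; each row shifts and turns the commanded pose from where the row before left it, along the tool's axes as they then stand; what a row does not reach is not made up. A row lasts 1/12 s, in which the tool goes at most 41.7 mm and 7.16 degrees, less where a joint would pass 70% of its speed; a pose out of reach is approached as far as the arm can. A call with a gripper value outside its range is refused whole. The fingers move at their own pace and stop on an object; the grip force is fixed at half the most. Time passes only in rows, so rows that do not move let the fingers close, or fill a call up. It gives the time, the measured TCP pose, the force and the opening at its end, in the units of the state.
- ctrl.get_obs(): the state, without advancing time (a new reading comes with each control period).
- ctrl.get_image(name): name is "scene" or "top" or "wrist"; returns a dict with "img" (420x560x3 uint8, red, green, blue), "range_z" (420x560 float32, mm along the optical axis (not along the pixel's ray), 0 where there is no reading), "mtx" (3x3 intrinsics, pixels), "k1" (the pictures are not rectified: a ray, as slopes to the right and down, at radius r is drawn at 1 + k1 r^2 times it, then the intrinsics apply), "rvec" (rotation vector, rad) and "tvec" (3), from world to camera coordinates, as OpenCV has them. Camera axes: x right, y down, z forward; pixel columns grow to the right and rows downward; lengths in mm; the calibration is good to about 2 mm. A picture is of the moment at which its call begins.
- ctrl.close_job(): hands the job in, once; it reports no verdict.
The state is a dict: "t": time; "qpos": joint angles; "qvel": joint speeds; "joint_torque": joint torques, N m; "ee_pos": TCP position; "orientation": TCP orientation; "ft_force": force on the tool from outside, world axes, zero at the start; "moment": the same for the moment, N m; "width": finger opening in mm.
Only numpy, scipy, OpenCV 4.12 (cv2) and the standard library are available. Lean on these libraries where they do the work, as an engineer would, in place of code of your own. Each camera call takes 0.05 s, during which the arm holds its last target. There are 200 camera calls.

### The job

The freshly inlaid lid with the square recess needs weighting. Take the small square pressing block that stands grip up and set it, without dropping it, sole down inside that square recess so that it lies flat on the inlay, grip up, and let go of it. Leave the upside-down block and the long block where they are.

Things in the scene. Friction and masses are not known exactly. Their poses are not given: they have to be found in the camera images.
- press_block: The block to place: pale wood, loose, 0.15 kg give or take. A flat square sole 60 x 60 x 16 mm and, on top of it in the middle, a bar-shaped grip 48 mm long (block x), 26 mm wide (block y), 34 mm high; 50 mm high in all. It stands sole down, grip up on the table. Origin: centre of the sole's underside; z up through the grip.
- upturned_block: A block of the same shape and wood lying upside down: it stands on its grip, sole on top, so only a plain 60 mm square is seen from above. Origin: centre of its underside as it stands (the grip's end), z up. To be left alone.
- long_block: A longer block of the same wood standing grip up: sole 110 (block x) x 60 x 16 mm, the same 48 x 26 x 34 mm grip (along x). Too long for the recess. Origin: centre of the sole's underside, z up. To be left alone.
- square_recess (a point): Centre of the floor of the square recess, with z up and x, y along its sides. The recess is 80 x 80 mm and 12 mm deep with a flat chequered inlay floor, in the middle of a brown wooden lid 138 x 138 x 24 mm lying fixed on the table; the floor is 12 mm above the table, the rim 24 mm. A like lid with a round 70 mm recess lies near it and is not wanted.
Not all that is in view belongs to the job. What is shaped like the press_block but pink is not meant. What is shaped like the part that bears square_recess but turquoise is not meant.

How it is judged (in metres and radians):
At the end, for the whole second after the job is handed in: The square block rests in the square recess, grip up: its sole within 5 mm of the recess floor in height and 16 mm of its centre across, tilted less than 0.15 rad, still (horizontal distance between press_block and square_recess below 0.016 m and z of press_block in the frame of square_recess between -0.005 and 0.005 m and angle between press_block's own z axis and vertical below 0.15 rad and linear speed of press_block below 0.02 m/s); the robot touches nothing.
It fails at once if the upside-down block or the long block is shifted by more than 30 mm (distance of any of upturned_block, long_block from where it was at the start of the episode above 0.03 m).
It fails at once if the block is dropped: it falls free over the recess with its sole more than 30 mm above the recess floor (horizontal distance between press_block and square_recess below 0.06 m and z of press_block in the frame of square_recess above 0.03 m and contact force between press_block and anything else below 0.05 N).
It also fails if it takes over 40 s, if anything falls off the work surface, if the arm or the gripper's body presses on something with over 40 N, if the wrist force passes 120 N, or if a joint passes its speed limit or range.

## Working session

There is one attempt and no reset: what is moved stays moved. The work goes in short steps, Python scripts to look and compute and a tool call to move; the robot and the scene stay as the last step left them, time stands still between calls to the robot, and variables do not carry over. Pictures are saved under pics/ and viewed, about 8 in all and at most 12, crops included, and the job is handed in when it is done.

Besides the shell and the picture viewer there is one more tool, called by a JSON object that holds its "api" and its "payload", one argument or row to a line. apply_moves: Moves the arm, as the interface text tells. Its arguments: {"type":"object","properties":{"increments":{"type":"array","items":{"type":"object","properties":{"gripper":{"type":"number"},"delta_pos":{"type":"array","items":{"type":"number"}},"dr":{"type":"array","items":{"type":"number"}}}}}},"required":["increments"]}

```bash
mkdir -p pics
cat > h.py <<'E'
import numpy as np, cv2, pickle
from workcell import ctrl
from scipy.spatial.transform import Rotation as R
def snap(n,fn=None):
    d=ctrl.get_image(n)
    if fn: cv2.imwrite('pics/'+fn,d['img'][:,:,::-1])
    pickle.dump(d,open(f'{n}.pkl','wb')); return d
def world(d):
    h,w=d['range_z'].shape
    u,v=np.meshgrid(np.arange(w),np.arange(h))
    p=np.stack([u,v],-1).reshape(-1,1,2).astype(float)
    k=np.array([d['k1'],0,0,0],float)
    s=cv2.undistortPoints(p,np.array(d['mtx'],float),k).reshape(h,w,2)
    z=d['range_z'][...,None]
    c=np.concatenate([s*z,z],-1)
    Rm=R.from_rotvec(np.ravel(d['rvec'])).as_matrix()
    W=(c-np.ravel(d['tvec']))@Rm
    W[d['range_z']==0]=np.nan
    return W
E
python3 - <<'E'
from h import *
for n in('top','scene'): 
    d=snap(n,n+'0.png'); print(n,d['mtx'],d['k1'],d['rvec'],d['tvec'],(d['range_z']==0).mean())
o=ctrl.get_obs();print(o)
E
```

```text
top [[450.72209998   0.         274.74574597]
 [  0.         450.72209998 203.61702208]
 [  0.           0.           1.        ]] 0.01611341165399208 [ 2.15785708 -2.16941072  0.08002068] [ -38.3196181   479.99701702 1130.60992162] 0.004047619047619047
scene [[453.65087271   0.         282.82432149]
 [  0.         453.65087271 207.52261239]
 [  0.           0.           1.        ]] -0.13292110535341095 [ 1.56063947  2.2914291  -0.62937898] [ 220.56414991 -344.65279135 1507.34557184] 0.003898809523809524
{'t': 0.1, 'qpos': array([-1.33701199e+00,  4.23771240e-01,  1.63057946e+00, -1.70348824e-05,
        1.08861557e+00, -1.90152514e-02]), 'qvel': array([ 0.00065037, -0.00267001, -0.00092784, -0.00056374, -0.00128654,
       -0.00178126]), 'joint_torque': array([-5.62761470e-04, -5.45611310e+01, -2.74324536e+01,  6.45053596e-02,
        1.87896041e-02, -2.79119575e-05]), 'ee_pos': array([ 156.22214686, -604.66457126,  229.98857683]), 'orientation': array([ 2.08721882,  0.26670332, -2.08756016]), 'ft_force': array([0.25376938, 0.32282328, 0.85868868]), 'moment': array([ 0.02846747,  0.03625731, -0.01352452]), 'width': 87.96951839125734}
```

View pics/top0.png

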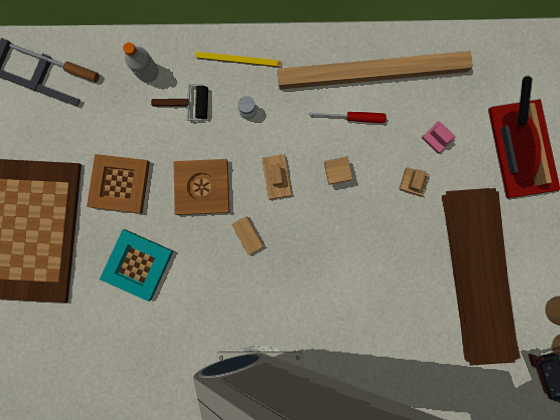

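View pics/scene0.png

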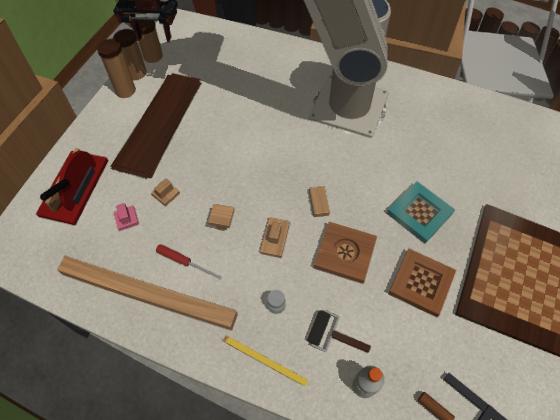

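Top view: the grip-up blocks are at (414,181), a small square; at (277,177), the long one; and at (438,137), pink. A plain square at (339,171) is the upturned block, and a gripless bar lies at (248,235). Lids: brown with a square chequer at (119,184), brown with a round recess at (202,187), turquoise at (137,264). The press_block is (414,181) and the target is the lid at (119,184). I'll confirm both in one crop and measure them.

Run:
```python
from h import *
d=pickle.load(open('top.pkl','rb'));im=d['img'][:,:,::-1]
a=cv2.resize(im[150:215,380:450],(420,390),interpolation=cv2.INTER_CUBIC);b=cv2.resize(im[150:215,84:154],(378,390),interpolation=cv2.INTER_CUBIC)
cv2.imwrite('pics/crop.png',np.hstack([a,b]))
ds=pickle.load(open('scene.pkl','rb'))
def rect(P):
    r=cv2.minAreaRect(P[:,:2].astype(np.float32)); return np.round(r[0],1),np.round(r[1],1),round(r[2],1)
for nm,D,bb,lb in(('top',d,(395,160,440,205),(84,148,155,218)),('scene',ds,(148,172,185,208),(383,243,462,320))):
    W=world(D)
    c=W[bb[1]:bb[3],bb[0]:bb[2]].reshape(-1,3)
    for lo,hi in((8,25),(9,60),(42,58)):
        P=c[(c[:,2]>lo)&(c[:,2]<hi)]; print(nm,'block',lo,len(P),rect(P),np.median(P[:,2]))
    c=W[lb[1]:lb[3],lb[0]:lb[2]].reshape(-1,3)
    for lo,hi in((18,30),(8,17)):
        P=c[(c[:,2]>lo)&(c[:,2]<hi)]; print(nm,'lid',lo,len(P),rect(P),np.median(P,0))
    t=W[200:300,300:400] if nm=='top' else W[180:220,200:300]; print('table z',np.nanmedian(t[...,2]))
```

```text
top block 8 330 (array([ 536.2, -398.5]), array([63.1, 61.7]), 73.2) 16.283203212422695
top block 9 595 (array([ 536.2, -398.5]), array([63.1, 61.7]), 73.2) 19.984637734305792
top block 42 226 (array([ 536.1, -398.7]), array([28.6, 48.8]), 70.3) 49.946723378078616
top lid 18 1944 (array([536.3, 365.6]), array([139.7, 138.3]), 83.2) [535.08689483 364.47530879  24.53097982]
top lid 8 931 (array([533.8, 365.7]), array([177.8, 141.3]), 88.2) [536.85108325 366.34757025  12.89768588]
table z 0.48384112886120295
scene block 8 215 (array([ 526.9, -426.1]), array([127.5,  60.7]), 70.9) 13.958241432777285
scene block 9 394 (array([ 527.4, -426.2]), array([126.7,  60.1]), 72.4) 23.282652399683272
scene block 42 128 (array([ 537.3, -397.1]), array([26.6, 46.9]), 74.8) 47.83821014988868
scene lid 18 1791 (array([539.8, 391.7]), array([186.4, 142.7]), 83.2) [544.26415589 368.38616822  23.4193279 ]
scene lid 8 904 (array([542.9, 395.1]), array([193.9, 137.8]), 82.9) [539.30968366 370.78577562  12.02253477]
table z -1.3356144491332134
```

View pics/crop.png

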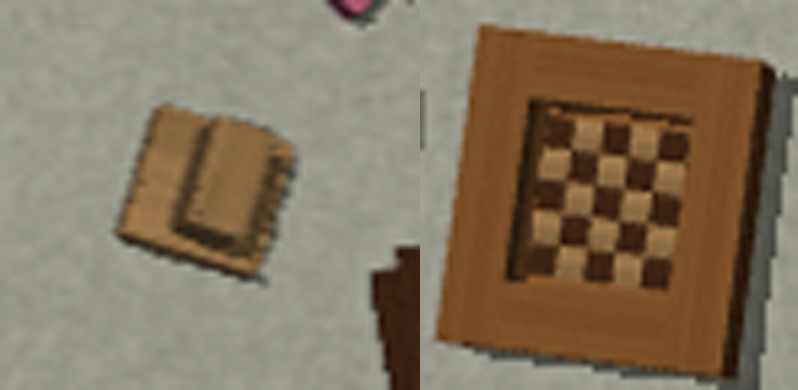

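Left crop: the pale square block with a bar grip, about (536.5,-398), grip axis at about -18°. Right crop: the brown lid with the square chequered recess, about (537,367), turned about -7°. Both identities are confirmed. Next I'll compute the approach.

```bash
cat >> h.py <<'E'
def go(x,y,z,jaw):
    """remaining: turn about tool axes, then shift in tool axes (after and before turn); jaw = world heading of tool y, deg"""
    o=ctrl.get_obs(); T=R.from_rotvec(o['orientation']); M=T.as_matrix()
    a=np.radians(jaw); best=None
    for s in(0,np.pi):
        yv=np.array([np.cos(a+s),np.sin(a+s),0]);xv=np.array([0,0,-1.])
        G=R.from_matrix(np.stack([xv,yv,np.cross(xv,yv)],1)); dr=(T.inv()*G).as_rotvec()
        if best is None or np.linalg.norm(dr)<np.linalg.norm(best[0]): best=(dr,G)
    d=(np.array([x,y,z])-o['ee_pos'])/10
    print('t',round(o['t'],2),'pos',o['ee_pos'].round(1),'tool y',M[:,1].round(3),'w',round(o['width'],1),'F',o['ft_force'].round(1),'q6',o['qpos'].round(2)[-1])
    print('dr',best[0].round(3),'shift before-turn axes',T.inv().apply(d).round(2),'after',best[1].inv().apply(d).round(2))
E
python3 -c "
from h import *
go(536.5,-398,120,72)"
```

```text
t 0.1 pos [ 156.2 -604.7  230. ] tool y [ 0.25  -0.968 -0.001] w 88.0 F [0.3 0.3 0.9] q6 -0.02
dr [0.567 0.    0.001] shift before-turn axes [ 11.01 -10.48 -41.99] after [ 11.   -31.41 -29.78]
```

{"api": "apply_moves", "payload": {
  "increments": [
    {"gripper":100,"delta_pos":[0.3,-0.7,-2.8],"dr":[0,0,0]},
    {"gripper":100,"delta_pos":[0.3,-0.7,-2.8],"dr":[0,0,0]},
    {"gripper":100,"delta_pos":[0.3,-0.7,-2.8],"dr":[0,0,0]},
    {"gripper":100,"delta_pos":[0.3,-0.7,-2.8],"dr":[0,0,0]},
    {"gripper":100,"delta_pos":[0.3,-0.7,-2.8],"dr":[0,0,0]}
  ]
}}

```text
t: 0.52
ee_pos: [284.0, -535.2, 215.2]
orientation: [2.087, 0.266, -2.088]
ft_force: [-0.0, -0.5, -0.1]
width: 88.0
```

{"api": "apply_moves", "payload": {
  "increments": [
    {"gripper":100,"delta_pos":[0.3,-0.7,-2.8],"dr":[0,0,0]},
    {"gripper":100,"delta_pos":[0.3,-0.7,-2.8],"dr":[0,0,0]},
    {"gripper":100,"delta_pos":[0.3,-0.7,-2.8],"dr":[0,0,0]},
    {"gripper":100,"delta_pos":[0.3,-0.7,-2.8],"dr":[0,0,0]},
    {"gripper":100,"delta_pos":[0.3,-0.7,-2.8],"dr":[0,0,0]}
  ]
}}

```text
t: 0.93
ee_pos: [410.9, -466.2, 200.2]
orientation: [2.087, 0.266, -2.087]
ft_force: [0.5, -0.4, 0.6]
width: 87.7
```

{"api": "apply_moves", "payload": {
  "increments": [
    {"gripper":100,"delta_pos":[0.3,-0.7,-2.8],"dr":[0,0,0]},
    {"gripper":100,"delta_pos":[0.3,-0.7,-2.8],"dr":[0,0,0]},
    {"gripper":100,"delta_pos":[0.3,-0.7,-2.8],"dr":[0,0,0]},
    {"gripper":100,"delta_pos":[0.3,-0.7,-2.8],"dr":[0,0,0]},
    {"gripper":100,"delta_pos":[0.3,-0.7,-2.8],"dr":[0,0,0]}
  ]
}}

```text
t: 1.35
ee_pos: [537.7, -397.4, 185.1]
orientation: [2.086, 0.266, -2.088]
ft_force: [0.5, -0.7, 0.4]
width: 87.6
```

{"api": "apply_moves", "payload": {
  "increments": [
    {"gripper":100,"delta_pos":[0,0,0],"dr":[0.113,0,0]},
    {"gripper":100,"delta_pos":[0,0,0],"dr":[0.113,0,0]},
    {"gripper":100,"delta_pos":[0,0,0],"dr":[0.113,0,0]},
    {"gripper":100,"delta_pos":[0,0,0],"dr":[0.113,0,0]},
    {"gripper":100,"delta_pos":[0,0,0],"dr":[0.113,0,0]}
  ]
}}

```text
t: 1.77
ee_pos: [536.6, -398.0, 185.1]
orientation: [-2.049, 0.328, 2.051]
ft_force: [0.1, -0.0, 0.4]
width: 87.8
```

Run:
```python
from h import *
go(536.5,-398,120,72)
d=snap('wrist','w1.png'); W=world(d)
m=(abs(W[...,0]-536)<60)&(abs(W[...,1]+398)<60)
for lo,hi in((9,58),(42,58)):
    P=W[m&(W[...,2]>lo)&(W[...,2]<hi)]; print(len(P),cv2.minAreaRect(P[:,:2].astype(np.float32)),np.median(P[:,2]))
```

```text
t 1.77 pos [ 536.6 -398.   185.1] tool y [-0.312 -0.95  -0.   ] w 87.8 F [ 0.1 -0.   0.4] q6 1.23
dr [-0.003  0.001  0.   ] shift before-turn axes [6.51 0.   0.  ] after [ 6.51 -0.    0.01]
4357 ((537.7437133789062, -399.4010009765625), (60.25867462158203, 59.795169830322266), 71.68486022949219) 16.833300960186108
1760 ((537.7059936523438, -399.56817626953125), (25.633663177490234, 47.59172439575195), 71.1387939453125) 49.81739772462627
```

View pics/w1.png

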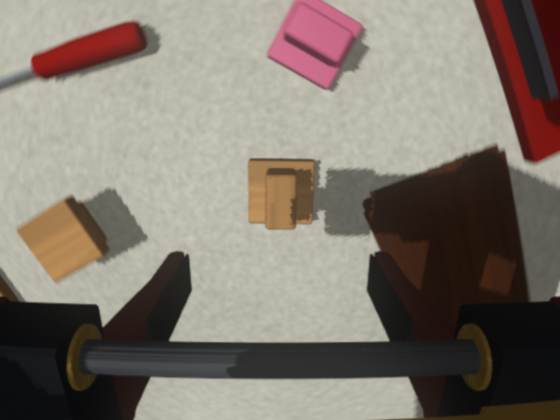

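Wrist view: the block at (281,193) is squared to the jaws and centred between the fingers. The dark board's corner at (370,200) is clear of them. I'll descend to TCP z of about 28, with a 1–2 mm correction.

{"api": "apply_moves", "payload": {
  "increments": [
    {"gripper":100,"delta_pos":[2.5,0.1,-0.15],"dr":[0,0,0]},
    {"gripper":100,"delta_pos":[2.5,0,0],"dr":[0,0,0]},
    {"gripper":100,"delta_pos":[2.5,0,0],"dr":[0,0,0]},
    {"gripper":100,"delta_pos":[2.5,0,0],"dr":[0,0,0]},
    {"gripper":100,"delta_pos":[1.5,0,0],"dr":[0,0,0]}
  ]
}}

```text
t: 2.23
ee_pos: [536.5, -398.8, 67.7]
orientation: [-2.05, 0.319, 2.057]
ft_force: [-0.5, -0.6, 0.2]
width: 87.6
```

{"api": "apply_moves", "payload": {
  "increments": [
    {"gripper":100,"delta_pos":[1.4,0,0],"dr":[0,0,0]},
    {"gripper":100,"delta_pos":[1.4,0,0],"dr":[0,0,0]},
    {"gripper":100,"delta_pos":[1.3,0,0],"dr":[0,0,0]},
    {"gripper":100,"delta_pos":[0,0,0],"dr":[0,0,0]},
    {"gripper":100,"delta_pos":[0,0,0],"dr":[0,0,0]}
  ]
}}

```text
t: 2.65
ee_pos: [537.7, -399.7, 29.3]
orientation: [-2.052, 0.322, 2.054]
ft_force: [-0.7, -1.0, 0.3]
width: 88.0
```

{"api": "apply_moves", "payload": {
  "increments": [
    {"gripper":20,"delta_pos":[0,0,0],"dr":[0,0,0]},
    {"gripper":20,"delta_pos":[0,0,0],"dr":[0,0,0]},
    {"gripper":20,"delta_pos":[0,0,0],"dr":[0,0,0]},
    {"gripper":20,"delta_pos":[0,0,0],"dr":[0,0,0]},
    {"gripper":20,"delta_pos":[0,0,0],"dr":[0,0,0]}
  ]
}}

```text
t: 3.07
ee_pos: [538.1, -400.0, 30.3]
orientation: [-2.054, 0.323, 2.052]
ft_force: [-1.1, 0.1, 0.2]
width: 57.8
```

{"api": "apply_moves", "payload": {
  "increments": [
    {"gripper":10,"delta_pos":[0,0,0],"dr":[0,0,0]},
    {"gripper":10,"delta_pos":[0,0,0],"dr":[0,0,0]},
    {"gripper":10,"delta_pos":[0,0,0],"dr":[0,0,0]},
    {"gripper":10,"delta_pos":[0,0,0],"dr":[0,0,0]},
    {"gripper":10,"delta_pos":[0,0,0],"dr":[0,0,0]}
  ]
}}

```text
t: 3.48
ee_pos: [537.8, -399.8, 29.6]
orientation: [-2.053, 0.323, 2.053]
ft_force: [-0.3, 0.0, 0.2]
width: 25.9
```

{"api": "apply_moves", "payload": {
  "increments": [
    {"gripper":0,"delta_pos":[0,0,0],"dr":[0,0,0]},
    {"gripper":0,"delta_pos":[0,0,0],"dr":[0,0,0]},
    {"gripper":0,"delta_pos":[0,0,0],"dr":[0,0,0]},
    {"gripper":0,"delta_pos":[-0.5,0,0],"dr":[0,0,0]},
    {"gripper":0,"delta_pos":[-1,0,0],"dr":[0,0,0]}
  ]
}}

```text
t: 3.9
ee_pos: [536.9, -399.0, 43.7]
orientation: [-2.05, 0.322, 2.055]
ft_force: [-0.4, -0.5, -1.0]
width: 25.7
```

{"api": "apply_moves", "payload": {
  "increments": [
    {"gripper":0,"delta_pos":[-2,0,0],"dr":[0,0,0]},
    {"gripper":0,"delta_pos":[-3,0,0],"dr":[0,0,0]},
    {"gripper":0,"delta_pos":[-3,0,0],"dr":[0,0,0]},
    {"gripper":0,"delta_pos":[-3,0,0],"dr":[0,0,0]},
    {"gripper":0,"delta_pos":[-2,0,0],"dr":[0,0,0]}
  ]
}}

```text
t: 4.32
ee_pos: [538.7, -400.4, 178.8]
orientation: [-2.057, 0.325, 2.05]
ft_force: [0.6, -0.5, -1.0]
width: 26.2
```

Run:
```python
from h import *
go(537,367,170,83)
d=snap('wrist','w2.png')
```

```text
t 4.32 pos [ 538.7 -400.4  178.8] tool y [-0.307 -0.952  0.001] w 26.2 F [ 0.6 -0.5 -1. ] q6 1.23
dr [-0.19  -0.003 -0.002] shift before-turn axes [  0.7  -72.98  23.74] after [  0.88 -76.15   9.52]
```

View pics/w2.png

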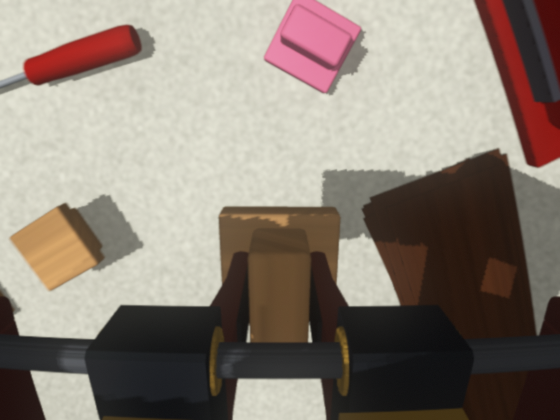

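Held level, width 26 mm. I'll turn -0.19 and carry it over at TCP z of about 175.

{"api": "apply_moves", "payload": {
  "increments": [
    {"gripper":0,"delta_pos":[0,0,0],"dr":[-0.06,0,0]},
    {"gripper":0,"delta_pos":[0,0,0],"dr":[-0.07,0,0]},
    {"gripper":0,"delta_pos":[0,0,0],"dr":[-0.06,0,0]},
    {"gripper":0,"delta_pos":[0,-1,0.1],"dr":[0,0,0]},
    {"gripper":0,"delta_pos":[0,-2,0.3],"dr":[0,0,0]}
  ]
}}

```text
t: 4.78
ee_pos: [537.4, -370.3, 174.6]
orientation: [-2.157, 0.137, 2.156]
ft_force: [-0.1, 0.6, -1.4]
width: 26.0
```

{"api": "apply_moves", "payload": {
  "increments": [
    {"gripper":0,"delta_pos":[0,-3,0.4],"dr":[0,0,0]},
    {"gripper":0,"delta_pos":[0,-3,0.4],"dr":[0,0,0]},
    {"gripper":0,"delta_pos":[0,-3,0.4],"dr":[0,0,0]},
    {"gripper":0,"delta_pos":[0,-3,0.4],"dr":[0,0,0]},
    {"gripper":0,"delta_pos":[0,-3,0.4],"dr":[0,0,0]}
  ]
}}

```text
t: 5.2
ee_pos: [535.2, -216.1, 174.5]
orientation: [-2.156, 0.134, 2.157]
ft_force: [0.4, 0.5, -1.5]
width: 26.1
```

{"api": "apply_moves", "payload": {
  "increments": [
    {"gripper":0,"delta_pos":[0,-3,0.4],"dr":[0,0,0]},
    {"gripper":0,"delta_pos":[0,-3,0.4],"dr":[0,0,0]},
    {"gripper":0,"delta_pos":[0,-3,0.4],"dr":[0,0,0]},
    {"gripper":0,"delta_pos":[0,-3,0.4],"dr":[0,0,0]},
    {"gripper":0,"delta_pos":[0,-3,0.4],"dr":[0,0,0]}
  ]
}}

```text
t: 5.62
ee_pos: [533.6, -64.9, 174.6]
orientation: [-2.157, 0.134, 2.157]
ft_force: [1.0, -0.8, -1.8]
width: 25.8
```

{"api": "apply_moves", "payload": {
  "increments": [
    {"gripper":0,"delta_pos":[0,-3,0.4],"dr":[0,0,0]},
    {"gripper":0,"delta_pos":[0,-3,0.4],"dr":[0,0,0]},
    {"gripper":0,"delta_pos":[0,-3,0.4],"dr":[0,0,0]},
    {"gripper":0,"delta_pos":[0,-3,0.4],"dr":[0,0,0]},
    {"gripper":0,"delta_pos":[0,-3,0.4],"dr":[0,0,0]}
  ]
}}

```text
t: 6.03
ee_pos: [531.9, 86.3, 174.7]
orientation: [-2.157, 0.134, 2.157]
ft_force: [0.6, -0.8, -1.4]
width: 26.1
```

{"api": "apply_moves", "payload": {
  "increments": [
    {"gripper":0,"delta_pos":[0,-3,0.4],"dr":[0,0,0]},
    {"gripper":0,"delta_pos":[0,-3,0.4],"dr":[0,0,0]},
    {"gripper":0,"delta_pos":[0,-3,0.4],"dr":[0,0,0]},
    {"gripper":0,"delta_pos":[0,-3,0.4],"dr":[0,0,0]},
    {"gripper":0,"delta_pos":[0,-3,0.4],"dr":[0,0,0]}
  ]
}}

```text
t: 6.45
ee_pos: [530.2, 237.5, 174.6]
orientation: [-2.157, 0.134, 2.158]
ft_force: [-0.6, -0.9, -1.6]
width: 25.7
```

Run:
```python
from h import *
go(537,367,170,83)
```

```text
t 6.45 pos [530.2 237.5 174.6] tool y [-0.124 -0.992  0.   ] w 25.7 F [-0.6 -0.9 -1.6] q6 2.1
dr [-0.002  0.    -0.   ] shift before-turn axes [  0.46 -12.93   0.92] after [  0.46 -12.94   0.9 ]
```

{"api": "apply_moves", "payload": {
  "increments": [
    {"gripper":0,"delta_pos":[0,-3,0.2],"dr":[0,0,0]},
    {"gripper":0,"delta_pos":[0,-3,0.2],"dr":[0,0,0]},
    {"gripper":0,"delta_pos":[0,-3,0.2],"dr":[0,0,0]},
    {"gripper":0,"delta_pos":[0,-2,0.2],"dr":[0,0,0]},
    {"gripper":0,"delta_pos":[0,-1.9,0.1],"dr":[0,0,0]}
  ]
}}

```text
t: 6.87
ee_pos: [536.8, 366.8, 174.4]
orientation: [-2.157, 0.133, 2.159]
ft_force: [-0.4, -0.0, -1.5]
width: 25.8
```

Run:
```python
from h import *
go(537,367,100,83)
W=world(snap('wrist','w3.png'))
m=(abs(W[...,0]-537)<110)&(abs(W[...,1]-367)<110)
P=W[m&(W[...,2]>21)&(W[...,2]<29)]; print('rim',len(P),cv2.minAreaRect(P[:,:2].astype(np.float32)),P[:,:2].min(0),P[:,:2].max(0),np.median(P[:,2]))
P=W[m&(W[...,2]>9)&(W[...,2]<16)&(abs(W[...,0]-537)<50)&(abs(W[...,1]-367)<50)]; print('floor',len(P),cv2.minAreaRect(P[:,:2].astype(np.float32)),P[:,:2].min(0),P[:,:2].max(0))
P=W[m&(W[...,2]>125)&(W[...,2]<175)]; print('block',len(P),np.nanpercentile(P,[1,50,99],axis=0).round(1).tolist())
# pose-independent check: lid in top view rim by edge corners
```

```text
t 6.87 pos [536.8 366.8 174.4] tool y [-0.123 -0.992  0.   ] w 25.8 F [-0.4 -0.  -1.5] q6 2.27
dr [-0.001  0.001 -0.   ] shift before-turn axes [ 7.44 -0.02 -0.02] after [ 7.44 -0.02 -0.02]
rim 11737 ((536.951416015625, 366.0720520019531), (138.66957092285156, 138.10662841796875), 82.92501068115234) [460.01325116 289.60637639] [613.98698853 442.09205664] 23.99704228997669
floor 4900 ((551.4528198242188, 364.570556640625), (80.5768051147461, 48.61252212524414), 83.04878997802734) [523.00565544 321.63664247] [580.12371155 406.98123244]
block 5257 [[532.1, 335.3, 148.1], [559.9, 363.5, 160.7], [569.3, 394.9, 174.2]]
```

View pics/w3.png

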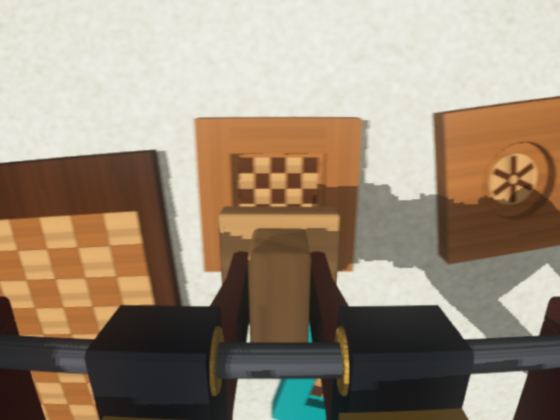

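Wrist view: the block is squared over the recess (chequer at (278,180)), and the lid rim centre measures (537,366). I'll descend to just above the rim, then slowly to contact (expected at TCP z of about 41.5).

{"api": "apply_moves", "payload": {
  "increments": [
    {"gripper":0,"delta_pos":[2,0.1,0],"dr":[0,0,0]},
    {"gripper":0,"delta_pos":[3,0,0],"dr":[0,0,0]},
    {"gripper":0,"delta_pos":[3,0,0],"dr":[0,0,0]},
    {"gripper":0,"delta_pos":[2,0,0],"dr":[0,0,0]},
    {"gripper":0,"delta_pos":[1.5,0,0],"dr":[0,0,0]}
  ]
}}

```text
t: 7.33
ee_pos: [536.1, 363.0, 57.2]
orientation: [-2.155, 0.136, 2.161]
ft_force: [0.3, -0.2, -1.4]
width: 25.5
```

{"api": "apply_moves", "payload": {
  "increments": [
    {"gripper":0,"delta_pos":[0.3,0,0],"dr":[0,0,0]},
    {"gripper":0,"delta_pos":[0.3,0,0],"dr":[0,0,0]},
    {"gripper":0,"delta_pos":[0.2,0,0],"dr":[0,0,0]},
    {"gripper":0,"delta_pos":[0.2,0,0],"dr":[0,0,0]},
    {"gripper":0,"delta_pos":[0,0,0],"dr":[0,0,0]}
  ]
}}

```text
t: 7.75
ee_pos: [538.5, 364.2, 50.6]
orientation: [-2.159, 0.131, 2.156]
ft_force: [-0.1, 0.1, -1.2]
width: 25.8
```

Run:
```python
from h import *
go(537,366,42,83)
snap('wrist','w4.png')
```

```text
t 7.75 pos [538.5 364.2  50.6] tool y [-0.122 -0.993 -0.001] w 25.8 F [-0.1  0.1 -1.2] q6 2.27
dr [-0.    -0.001  0.001] shift before-turn axes [ 0.86 -0.16  0.17] after [ 0.86 -0.16  0.17]
```

View pics/w4.png

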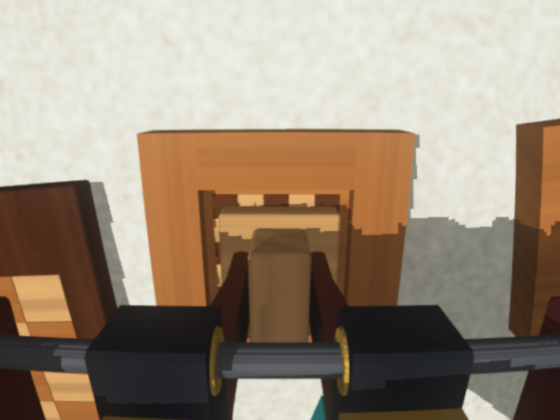

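The sole is inside the recess opening: right gap (340–352) is smaller than the left (205–218), which agrees with the 1.6 mm offset. I'll correct that and lower to contact.

{"api": "apply_moves", "payload": {
  "increments": [
    {"gripper":0,"delta_pos":[0.2,-0.15,0.1],"dr":[0,0,0]},
    {"gripper":0,"delta_pos":[0.2,0,0],"dr":[0,0,0]},
    {"gripper":0,"delta_pos":[0.2,0,0],"dr":[0,0,0]},
    {"gripper":0,"delta_pos":[0.1,0,0],"dr":[0,0,0]},
    {"gripper":0,"delta_pos":[0,0,0],"dr":[0,0,0]}
  ]
}}

```text
t: 8.22
ee_pos: [536.9, 365.3, 42.3]
orientation: [-2.158, 0.132, 2.159]
ft_force: [-1.0, 0.4, -1.9]
width: 25.5
```

{"api": "apply_moves", "payload": {
  "increments": [
    {"gripper":0,"delta_pos":[0.05,0,0],"dr":[0,0,0]},
    {"gripper":0,"delta_pos":[0.05,0,0],"dr":[0,0,0]},
    {"gripper":0,"delta_pos":[0,0,0],"dr":[0,0,0]},
    {"gripper":0,"delta_pos":[0,0,0],"dr":[0,0,0]},
    {"gripper":0,"delta_pos":[0,0,0],"dr":[0,0,0]}
  ]
}}

```text
t: 8.63
ee_pos: [537.1, 365.5, 41.7]
orientation: [-2.158, 0.132, 2.158]
ft_force: [-0.8, 0.4, -1.6]
width: 25.7
```

{"api": "apply_moves", "payload": {
  "increments": [
    {"gripper":0,"delta_pos":[0.05,0,0],"dr":[0,0,0]},
    {"gripper":0,"delta_pos":[0,0,0],"dr":[0,0,0]},
    {"gripper":0,"delta_pos":[0.05,0,0],"dr":[0,0,0]},
    {"gripper":0,"delta_pos":[0,0,0],"dr":[0,0,0]},
    {"gripper":0,"delta_pos":[0,0,0],"dr":[0,0,0]}
  ]
}}

```text
t: 9.05
ee_pos: [537.2, 365.5, 41.6]
orientation: [-2.159, 0.132, 2.158]
ft_force: [-2.9, -2.6, 7.4]
width: 25.7
```

Contact (about +9 N change). I'll open fully, then rise.

{"api": "apply_moves", "payload": {
  "increments": [
    {"gripper":60,"delta_pos":[0,0,0],"dr":[0,0,0]},
    {"gripper":60,"delta_pos":[0,0,0],"dr":[0,0,0]},
    {"gripper":60,"delta_pos":[0,0,0],"dr":[0,0,0]},
    {"gripper":60,"delta_pos":[0,0,0],"dr":[0,0,0]},
    {"gripper":60,"delta_pos":[0,0,0],"dr":[0,0,0]}
  ]
}}

```text
t: 9.47
ee_pos: [537.1, 365.5, 40.5]
orientation: [-2.158, 0.132, 2.159]
ft_force: [-0.6, 0.9, -0.0]
width: 52.0
```

{"api": "apply_moves", "payload": {
  "increments": [
    {"gripper":60,"delta_pos":[-0.5,0,0],"dr":[0,0,0]},
    {"gripper":60,"delta_pos":[-1,0,0],"dr":[0,0,0]},
    {"gripper":60,"delta_pos":[-2,0,0],"dr":[0,0,0]},
    {"gripper":60,"delta_pos":[-3,0,0],"dr":[0,0,0]},
    {"gripper":60,"delta_pos":[-3,0,0],"dr":[0,0,0]}
  ]
}}

```text
t: 9.88
ee_pos: [536.7, 365.2, 136.8]
orientation: [-2.158, 0.133, 2.16]
ft_force: [0.6, 0.9, -0.3]
width: 52.9
```

{"api": "apply_moves", "payload": {
  "increments": [
    {"gripper":60,"delta_pos":[-3,0,0],"dr":[0,0,0]},
    {"gripper":60,"delta_pos":[-2,0,0],"dr":[0,0,0]},
    {"gripper":60,"delta_pos":[0,0,0],"dr":[0,0,0]},
    {"gripper":60,"delta_pos":[0,0,0],"dr":[0,0,0]},
    {"gripper":60,"delta_pos":[0,0,0],"dr":[0,0,0]}
  ]
}}

```text
t: 10.3
ee_pos: [536.6, 365.1, 185.3]
orientation: [-2.158, 0.133, 2.159]
ft_force: [-0.3, 0.1, 0.6]
width: 52.5
```

Run:
```python
from h import *
go(537,366,180,83)
W=world(snap('wrist','w5.png'))
m=(abs(W[...,0]-537)<42)&(abs(W[...,1]-366)<42)
for lo,hi in((26.5,31),(57,67)):
    P=W[m&(W[...,2]>lo)&(W[...,2]<hi)]; A=np.c_[P[:,:2]-P[:,:2].mean(0),np.ones(len(P))]
    print(lo,len(P),cv2.minAreaRect(P[:,:2].astype(np.float32)),np.median(P[:,2]),'slope',np.linalg.lstsq(A,P[:,2],rcond=None)[0].round(3))
```

```text
t 10.3 pos [536.6 365.1 185.3] tool y [-0.122 -0.993  0.001] w 52.5 F [-0.3  0.1  0.6] q6 2.27
dr [-0.     0.001 -0.001] shift before-turn axes [ 0.53 -0.09 -0.03] after [ 0.53 -0.09 -0.03]
26.5 2464 ((536.73828125, 365.71234130859375), (59.71414566040039, 59.816959381103516), 82.67989349365234) 27.980990201172 slope [-1.0000e-03  0.0000e+00  2.8006e+01]
57 1869 ((537.2015380859375, 365.53179931640625), (25.767534255981445, 47.292598724365234), 82.18059539794922) 61.85725515667164 slope [-1.1000e-02 -2.0000e-03  6.1716e+01]
```

View pics/w5.png

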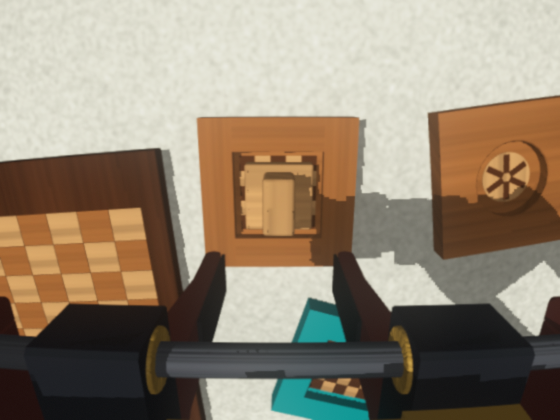

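The block at (279,200) lies flat in the middle of the recess: sole top at 28.0 mm, as expected (12+16), and grip top at 61.9 mm. The gripper is clear, so I'm handing in.

```bash
python3 -c "
from workcell import ctrl
print(ctrl.close_job())"
```

```text
the job is handed in; nothing more can be done
None
```

The small square pressing block now lies flat, sole down and grip up, in the square recess of the brown chequered lid. I lowered it until it touched the inlay, opened the gripper, rose clear and handed the job in at about 10.3 s.

- **Placing:** in the last wrist view the block's centre is within about 1 mm of the recess centre. The sole top is at 28.0 mm (12 + 16 mm expected) and its fitted slope is about 0.001.
- **Gripper:** it was about 145 mm above its release height, with the force reading near zero.
- **Not checked:** I did not re-measure the upturned block and the long block after the move. The carry passed well above both, and there was no sign of contact in the force readings.
- **Disagreement:** the scene camera's rough outlines took in background points, so I used the top and wrist views instead.

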